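# Clip a circuit board into a sprung board vice

## Task

Clip the circuit board into the sprung board vice: push one end of it into the far jaw's groove with the other end held up, lower that end behind the near jaw's lip, then ease off so that the two sprung jaws centre the board between them, level, straight and held in both grooves, and let go. Feel your way and be gentle: do not force the jaws against their stops or press hard on the vice. Leave the tin and the tape roll where they are.

Things in the scene. Friction and masses are not known exactly. Their poses are not given: they have to be found in the camera images.
- vice: Grey board vice fixed to the bench, base 250 x 90 x 10 mm; origin at the centre of its underside, x along its length from near jaw to far jaw (away from the robot), z up. Its carriage carries both jaws and is locked anywhere up to 15 mm either way along x from the base's middle; that is not reported: find the jaws by touch or sight.
- vice_mid (a point): Middle of the vice base's length and width, 45 mm above the bench (mid-height of the jaws' grooves); axes as the vice. The two jaws face one another along x, 50 mm wide in y, tops 57 mm above the bench, spring housings behind them 52 mm. At rest their groove bottoms are 92 mm apart, their lips (groove mouths) 78 mm.
- vice_far_end (a point): Middle of the base's far (+x) end, on the bench, 125 mm from the middle. The far jaw, like the near one, has a V groove along y, 7 mm deep, 14 mm high at the mouth, 6 mm at the flat bottom, and gives way outwards up to 18 mm to a hard stop; its spring resists with 1.6 N plus 0.4 N per mm. Push it in 14 mm or more (7.2 N) for the board to pass the near lip; 8.8 N reaches the stop.
- vice_near_end (a point): Middle of the base's near (-x) end, on the bench, 125 mm from the middle. The near jaw mirrors the far one, groove, travel and spring. Once the near end of the board lies in its groove and the push is eased off, the board settles midway between the jaws, each pushed in 4 mm (about 3 N). If it only bears on the near lip, the far jaw stays pushed in 7 to 8 mm.
- board_grip (a point): Centre of the finned aluminium heat sink on the middle of the loose green circuit board: take it here. Heat sink 50 (x) x 14 (y) x 34 mm high; this point is 20 mm above the board's underside. Board 100 (x) x 60 (y) x 3 mm, 0.10 to 0.16 kg, lying flat; z up. Other parts on it are at most 11 mm high, at x = +-25 to 36 mm. Either end fits either jaw.
- board_end1 (a point): Middle of the board's +x end face, half-way through its 3 mm thickness. The board must not be pressed on the vice with more than 20 N.
- board_end2 (a point): Middle of the board's -x end face, half-way through its 3 mm thickness.
- tin_mid (a point): Centre of a small round tin, 64 mm across, 42 mm high, standing on the bench; a bystander.
- tape_mid (a point): Centre of a roll of black tape, 47 mm across, 18 mm high, lying on the bench; a bystander.

How it is judged:
By the outcome, as a careful person would: the job done as asked, in the order asked, and still so for the second after the job is handed in, with the robot touching nothing.
It also fails if it takes over 58 s, if anything falls off the work surface, if the arm or the gripper's body presses on something with over 40 N, if the wrist force passes 120 N, or if a joint passes its speed limit or range.

## Robot

A 7-joint arm with a two-finger parallel gripper is mounted at the origin on a cart in front of the work surface, level with it; the furniture and walls round the work are solid. World frame = base frame: x ahead of the robot, y to its left, z up, the work surface at z = 0. Lengths are in m, angles in rad, forces in N, time in s.
With the tool pointing down it reaches from about 0.4 to 0.85 m from the base axis. Payload 4.4 kg.
Tool frame: the origin (TCP) lies on the centre line of the jaws, within the pads' length; the fingertips stand 11 mm ahead of it and the grasp point (between the pads) lies 8 mm behind it; z points along the fingers, y is the line along which they close (so a half turn about z gives the same grasp; the last joint's range is limited). The gripper opens to 94 mm and grips with 3 to 60 N. Pads are 16 mm wide; open, the fingers measure 119 mm over their backs; the gripper's body (75 mm by 177 mm) begins 78 mm behind the grasp point.
Start: joints at [1.035, 0.628, 0.038, 1.517, -0.027, 0.996, -0.02], TCP at [0.294, -0.58, 0.216] pointing down, gripper open.
Joint ranges: [-3.06, 3.06], [-0.37, 2.12], [-1.25, 1.32], [0.18, 2.47], [-1.1, 4.24], [0.23, 1.98], [-2.94, 2.94]. Speed limits (rad/s): [2.57, 2.57, 3.14, 3.14, 3.14, 3.14, 3.14].

## Interface

Orientations are given as a unit quaternion [w, x, y, z].
In Python, from rig import read_state, read_camera, job_done, recognise, cut_out, mark_of gives the robot as it stands.
- The arm moves only by the shell command python3 -m pendant 'ROWS' [FORCE]. ROWS is JSON, a list of rows, each an object with "jaw": the gripper's target within -1 to 1 (shut at 1, half-way at 0, fully open at -1); "xyz": the shift along the tool's x, y, z in m, a list of three; "yaw": the turn about the tool's z in rad. A call has exactly 8 rows; each row shifts and turns the commanded pose from where the row before left it, along the tool's axes as they then stand; what a row does not reach is not made up. A row lasts 1/8 s, in which the tool goes at most 62.5 mm and 10.7 degrees, less where a joint would pass 70% of its speed; a pose out of reach is approached as far as the arm can. A call is refused whole if a number of a shift passes 0.0625 or a number of a turn 0.188, either way. A call with a gripper value outside its range is refused whole. The fingers move at their own pace and stop on an object; FORCE is the grip in N (left out, the last holds). Time passes only in rows, so rows that do not move let the fingers close, or fill a call up. It gives the time, the measured TCP pose, the force, the opening and the grip force at its end, in the units of the state.
- read_state(): the state, without advancing time (a new reading comes with each control period).
- read_camera(name): name is "side" or "top" or "wrist"; returns a dict with "frame" (480x640x3 uint8, red, green, blue), "z_map" (480x640 float32, m along the optical axis (not along the pixel's ray), 0 where there is no reading), "fx", "fy", "cx", "cy" (pixels), "xyz" and "orientation" of the camera in the world. Camera axes: x right, y down, z forward; pixel columns grow to the right and rows downward; lengths in m; the calibration is good to about 2 mm. A picture is of the moment at which its call begins.
- job_done(): hands the job in; it is judged then, once.
Trained networks look in the newest picture that a camera, given by its name, has taken for a name from the list of things; names that differ only in an ending like _2 or _b are one class to them, and where a whole thing is asked for, a point or a joint stands for the part that bears it (a point fixed in the world has none). Each returns a list of dicts, best first, with "conf" (0 to 1); they miss things now and then, are a little off and sometimes report something else, mostly with a low value. They report only what shows in the picture. A call takes as long as a camera call.
- recognise(camera, thing): "xyz" ([x, y, z] in m, in the coordinates of the camera as it stood for that picture, good to about 4 mm: the middle of the surface that is visible of it).
- cut_out(camera, thing): "mask" (480x640 bool, what is visible of it).
- mark_of(camera, thing): "xyz" ([x, y, z] in m, in the coordinates of the camera as it stood for that picture, good to about 4 mm: a listed point, or the origin of a listed thing).
The state is a dict: "t": time; "joint_pos": joint angles; "joint_velocities": joint speeds; "joint_efforts": joint torques, N m; "eef_pos": TCP position; "eef_rot": TCP orientation; "wrist_force": force on the tool from outside, world axes, zero at the start; "moment": the same for the moment, N m; "width": finger opening in m; "gripper_force": force on a finger pad.
Only numpy, scipy, OpenCV 4.12 (cv2) and the standard library are available. Lean on these libraries where they do the work, as an engineer would, in place of code of your own. Each camera call takes 0.05 s, during which the arm holds its last target. There are 200 camera calls.

## Working session

There is one attempt and no reset: what is moved stays moved. The work goes in short steps, Python scripts to look and compute and a shell command to move; the robot and the scene stay as the last step left them, time stands still between calls to the robot, and variables do not carry over. Pictures are saved under pics/ and viewed, at most 10 in all, crops included, and the job is handed in when it is done.

```bash
mkdir -p pics
cat > h.py <<'E'
import numpy as np, cv2
from rig import *
from scipy.spatial.transform import Rotation as R
def rot(q): return R.from_quat([q[1],q[2],q[3],q[0]]).as_matrix()
def w(c,p): return rot(c['orientation'])@np.array(p)+np.array(c['xyz'])
def cloud(c,mask):
    v,u=np.nonzero(mask&(c['z_map']>0)); z=c['z_map'][v,u]
    P=np.c_[(u-c['cx'])/c['fx']*z,(v-c['cy'])/c['fy']*z,z]
    return P@rot(c['orientation']).T+np.array(c['xyz'])
def save(c,n): cv2.imwrite(f'pics/{n}.png',c['frame'][:,:,::-1])
E
python3 - <<'E'
from h import *
np.set_printoptions(precision=4,suppress=True)
s=read_state(); print({k:np.round(v,3) for k,v in s.items()})
ims=[]
for cam in ['top','side']:
    c=read_camera(cam); ims.append(c['frame']); print(cam,c['xyz'],rot(c['orientation'])[:,2],c['fx'])
    for t in ['vice_mid','vice_far_end','vice_near_end','board_grip','board_end1','board_end2','tin_mid','tape_mid']:
        print(t,[(w(c,d['xyz']),round(d['conf'],2)) for d in mark_of(cam,t)[:2]])
im=np.hstack(ims); im=cv2.resize(im,(800,300)); cv2.imwrite('pics/a.png',im[:,:,::-1])
E
```

```text
{'t': np.float64(0.0), 'joint_pos': array([ 1.035,  0.629,  0.038,  1.518, -0.027,  0.996, -0.02 ]), 'joint_velocities': array([-0.   , -0.001,  0.002, -0.001, -0.   ,  0.001, -0.   ]), 'joint_efforts': array([ -0.001, -54.972,   1.143, -18.663,  -0.052,   0.023,   0.   ]), 'eef_pos': array([ 0.294, -0.579,  0.216]), 'eef_rot': array([-0.001,  0.973,  0.233, -0.   ]), 'wrist_force': array([-0.11 ,  0.518, -0.113]), 'moment': array([0.033, 0.027, 0.013]), 'gripper_force': np.float64(0.0), 'width': np.float64(0.094)}
top [ 0.4103 -0.038   0.9114] [ 0.2228  0.0067 -0.9748] 493.8791903436253
vice_mid [(array([ 0.6027, -0.0179,  0.0428]), 0.61)]
vice_far_end [(array([ 0.7298, -0.0138,  0.0026]), 0.82)]
vice_near_end [(array([ 0.4782, -0.0224,  0.0024]), 0.91)]
board_grip []
board_end1 [(array([ 0.5425, -0.2375,  0.0038]), 0.91), (array([ 0.4378, -0.2424,  0.0007]), 0.62)]
board_end2 [(array([ 0.5425, -0.2375,  0.0038]), 0.91), (array([ 0.4378, -0.2424,  0.0007]), 0.62)]
tin_mid [(array([ 0.6898, -0.1882,  0.0228]), 0.68)]
tape_mid [(array([0.51  , 0.1339, 0.0049]), 0.78), (array([ 0.5429, -0.2384,  0.0012]), 0.64)]
side [ 0.6026 -0.912   0.7456] [-0.016   0.7753 -0.6314] 575.3733912233382
vice_mid [(array([ 0.6915, -0.1849,  0.0199]), 0.25)]
vice_far_end [(array([ 0.732 , -0.0128, -0.0001]), 0.75)]
vice_near_end [(array([ 0.4805, -0.019 , -0.    ]), 0.64)]
board_grip [(array([ 0.4916, -0.2359,  0.0208]), 0.94), (array([ 0.607 , -0.0196, -0.0029]), 0.68)]
board_end1 [(array([ 0.4432, -0.2415,  0.0025]), 0.97), (array([ 0.54  , -0.2391,  0.0023]), 0.95)]
board_end2 [(array([ 0.4432, -0.2415,  0.0025]), 0.97), (array([ 0.54  , -0.2391,  0.0023]), 0.95)]
tin_mid [(array([ 0.6912, -0.187 ,  0.0211]), 0.8)]
tape_mid [(array([0.5111, 0.1364, 0.013 ]), 0.81), (array([ 0.4427, -0.2427,  0.0016]), 0.17)]
```

View pics/a.png

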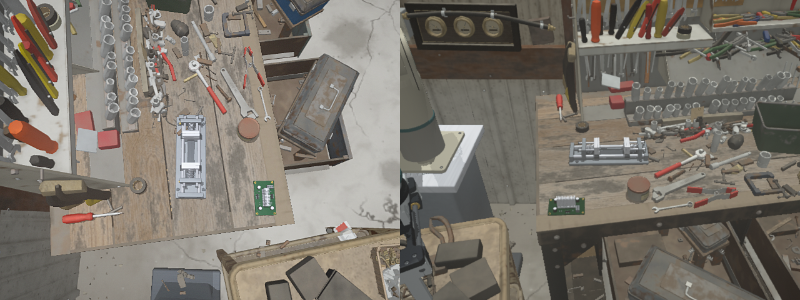

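The boards lies at about (0.491, -0.239) and the vice along x at about (0.605, -0.018). In the left half of the picture the board is at (265,197) and the vice at (190,157), which agrees. I'll go above the board.

```bash
python3 -m pendant '[{"jaw":-1,"xyz":[0,0,0],"yaw":0.147},{"jaw":-1,"xyz":[0,0,0],"yaw":0.147},{"jaw":-1,"xyz":[0,0,0],"yaw":0.147},{"jaw":-1,"xyz":[0.02,-0.033,0],"yaw":0},{"jaw":-1,"xyz":[0.02,-0.033,0],"yaw":0},{"jaw":-1,"xyz":[0.02,-0.033,0],"yaw":0},{"jaw":-1,"xyz":[0.02,-0.033,0],"yaw":0},{"jaw":-1,"xyz":[0.02,-0.033,0],"yaw":0}]' 20
python3 -m pendant '[{"jaw":-1,"xyz":[0.02,-0.033,0],"yaw":0},{"jaw":-1,"xyz":[0.02,-0.033,0],"yaw":0},{"jaw":-1,"xyz":[0.02,-0.033,0],"yaw":0},{"jaw":-1,"xyz":[0.02,-0.033,0],"yaw":0},{"jaw":-1,"xyz":[0.02,-0.033,0],"yaw":0},{"jaw":-1,"xyz":[0,0,0],"yaw":0},{"jaw":-1,"xyz":[0,0,0],"yaw":0},{"jaw":-1,"xyz":[0,0,0],"yaw":0}]'
cat >> h.py <<'E'
np.set_printoptions(precision=4,suppress=True)
def tool():
    s=read_state(); M=rot(s['eef_rot']); p=np.array(s['eef_pos'])
    print('tcp',p,'ang',np.arctan2(M[1,0],M[0,0]),'z',M[:,2],'F',np.array(s['wrist_force']),'M',np.array(s['moment']),'w',s['width'],'gf',s['gripper_force'],'t',s['t']); return p,M
E
python3 - <<'E'
from h import *
p,M=tool()
c=read_camera('wrist'); save(c,'w1')
for t in ['board_grip','board_end1','board_end2']:
    print(t,[(w(c,d['xyz']),round(d['conf'],2)) for d in mark_of('wrist',t)[:3]])
P=cloud(c,np.ones((480,640),bool))
m=cut_out('wrist','board_grip')
if m:
    P=cloud(c,m[0]['mask']); b=P[(P[:,2]<0.02)]; h=P[P[:,2]>0.026]
    for n,q in(('board',P),('sink',h)):
        r=cv2.minAreaRect((q[:,:2]*1000).astype(np.float32)); print(n,r,q[:,2].min(),q[:,2].max(),len(q))
E
```

```text
t: 1.9
eef_pos: [0.3902, -0.4107, 0.2166]
eef_rot: [0.0, 1.0, 0.014, 0.0]
wrist_force: [0.1, 0.1, 0.3]
width: 0.0938
gripper_force: 0.0
t: 2.9
eef_pos: [0.4839, -0.2454, 0.2166]
eef_rot: [0.0, 1.0, 0.013, -0.0]
wrist_force: [0.3, -1.1, -0.4]
width: 0.094
gripper_force: 0.0
tcp [ 0.4839 -0.2454  0.2166] ang 0.026371459984138066 z [-0.0003 -0.0007 -1.    ] F [ 0.3397 -1.0697 -0.4009] M [-0.0277  0.0009  0.0238] w 0.0939782554486879 gf 0.0 t 2.9
board_grip [(array([ 0.4942, -0.2389,  0.0181]), 0.92), (array([ 0.4404, -0.2388, -0.0005]), 0.39)]
board_end1 [(array([ 0.4386, -0.2399,  0.0022]), 0.98), (array([ 0.5378, -0.2393,  0.0004]), 0.88)]
board_end2 [(array([ 0.4386, -0.2399,  0.0022]), 0.98), (array([ 0.5378, -0.2393,  0.0004]), 0.88)]
board ((489.00830078125, -239.02215576171875), (101.91979217529297, 61.763187408447266), 3.541966199874878) -0.0025458868560223613 0.03847460916109907 6063
sink ((489.3572692871094, -238.62815856933594), (50.31827163696289, 14.083807945251465), 3.181368589401245) 0.026140365342335603 0.03847460916109907 822
```

View pics/w1.png

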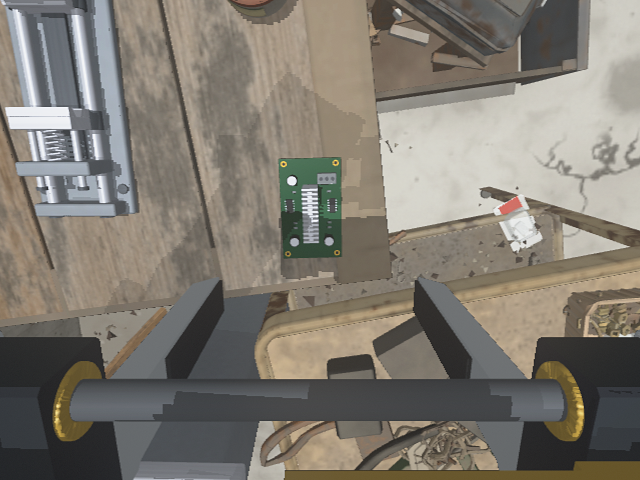

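The board is centred at pixel (310,207), well framed between the fingers. The heat sink centre is (0.4893, -0.2387), yaw 0.058. I'll descend and grip.

```bash
python3 -m pendant '[{"jaw":-1,"xyz":[0.0055,-0.0066,0.04],"yaw":-0.031},{"jaw":-1,"xyz":[0,0,0.04],"yaw":0},{"jaw":-1,"xyz":[0,0,0.04],"yaw":0},{"jaw":-1,"xyz":[0,0,0.04],"yaw":0},{"jaw":-1,"xyz":[0,0,0.0225],"yaw":0},{"jaw":-1,"xyz":[0,0,0.015],"yaw":0},{"jaw":-1,"xyz":[0,0,0],"yaw":0},{"jaw":-1,"xyz":[0,0,0],"yaw":0}]' 15
python3 -c "from h import *; tool()"
```

```text
t: 4.15
eef_pos: [0.4907, -0.2376, 0.0198]
eef_rot: [0.0, 1.0, 0.03, 0.001]
wrist_force: [-0.3, 0.3, 1.3]
width: 0.094
gripper_force: 0.0
tcp [ 0.4907 -0.2376  0.0198] ang 0.05967984186586242 z [ 0.0014 -0.0007 -1.    ] F [-0.337   0.3346  1.3379] M [ 0.0511 -0.0273 -0.0093] w 0.09403650648038925 gf 0.0 t 4.15
```

```bash
python3 -m pendant '[{"jaw":1,"xyz":[0,0,0],"yaw":0},{"jaw":1,"xyz":[0,0,0],"yaw":0},{"jaw":1,"xyz":[0,0,0],"yaw":0},{"jaw":1,"xyz":[0,0,0],"yaw":0},{"jaw":1,"xyz":[0,0,0],"yaw":0},{"jaw":1,"xyz":[0,0,0],"yaw":0},{"jaw":1,"xyz":[0,0,0],"yaw":0},{"jaw":1,"xyz":[0,0,0],"yaw":0}]' 20
python3 -m pendant '[{"jaw":1,"xyz":[0,0,-0.01],"yaw":0},{"jaw":1,"xyz":[0,0,-0.02],"yaw":0},{"jaw":1,"xyz":[0,0,-0.03],"yaw":0},{"jaw":1,"xyz":[0,0,-0.03],"yaw":0},{"jaw":1,"xyz":[0,0,-0.02],"yaw":0},{"jaw":1,"xyz":[0,0,-0.01],"yaw":0},{"jaw":1,"xyz":[0,0,0],"yaw":0},{"jaw":1,"xyz":[0,0,0],"yaw":0}]'
python3 - <<'E'
from h import *
tool()
c=read_camera('top')
# jaws: points with z 0.05..0.065 near the vice
P=cloud(c,np.ones((480,640),bool))
near=[0.4794,-0.0207];far=[0.7309,-0.0133]
a=np.arctan2(far[1]-near[1],far[0]-near[0]); mid=(np.array(near)+far)/2; print('vice',mid,a)
d=P[:,:2]-mid; x=d@[np.cos(a),np.sin(a)]; y=d@[-np.sin(a),np.cos(a)]
k=(abs(x)<.13)&(abs(y)<.045)
for lo in np.arange(-.13,.13,.004):
    q=P[k&(x>=lo)&(x<lo+.004)&(abs(y)<.024)]; print(round((lo+.002)*1000),np.round(np.percentile(q[:,2],[50,85,98])*1000,1) if len(q) else '-',end=' | ')
b=k&(P[:,2]>.004)
r=cv2.minAreaRect(np.c_[x,y][b].astype(np.float32)*1000); print(r)
cc=read_camera('top')
im=c['frame'][180:340,260:420]; 
cv2.imwrite('pics/v.png',cv2.resize(im,(600,600),interpolation=cv2.INTER_CUBIC)[:,:,::-1])
E
```

```text
t: 5.15
eef_pos: [0.49, -0.2372, 0.019]
eef_rot: [-0.0, 1.0, 0.03, 0.0]
wrist_force: [-0.6, 0.3, -0.2]
width: 0.0175
gripper_force: 0.0
t: 6.15
eef_pos: [0.4894, -0.2368, 0.1382]
eef_rot: [-0.0, 1.0, 0.03, -0.001]
wrist_force: [-0.3, -0.2, -2.4]
width: 0.0136
gripper_force: 20.0
tcp [ 0.4894 -0.2368  0.1382] ang 0.059875955768678046 z [-0.0014  0.0007 -1.    ] F [-0.2653 -0.243  -2.3836] M [ 0.0717  0.0482 -0.0003] w 0.013646717292309065 gf 19.9998477101326 t 6.15
vice [ 0.6051 -0.017 ] 0.029414972631000284
-128 [0.1 2.8 3.9] | -124 [21.3 29.  33.3] | -120 [31.  32.4 33.9] | -116 [31.1 32.9 34.6] | -112 [30.1 32.1 32.9] | -108 [12.  25.5 28.8] | -104 [10.2 23.9 27.1] | -100 [10.4 23.2 27.3] | -96 [11.8 44.8 46.8] | -92 [11.8 44.6 47.4] | -88 [11.6 44.4 47.1] | -84 [39.8 52.7 54.7] | -80 [52.  53.4 55.2] | -76 [53.2 54.7 56.1] | -72 [51.  52.9 54.2] | -68 [42.8 45.4 47.1] | -64 [25.9 47.1 49.6] | -60 [22.7 46.2 47. ] | -56 [26.2 46.1 49.2] | -52 [24.8 45.7 48.1] | -48 [29.9 48.7 59.7] | -44 [55.9 58.1 59.8] | -40 [57.5 58.9 59.9] | -36 [57.6 59.1 60.6] | -32 [57.2 58.9 60.1] | -28 [56
[... 282 characters left out ...]
4 [16.4 24.2 25.9] | 28 [16.4 23.9 28.4] | 32 [16.6 24.1 26.6] | 36 [16.  23.9 27.6] | 40 [16.7 25.1 27.1] | 44 [16.2 23.6 25.9] | 48 [28.1 54.7 58.3] | 52 [56.  58.9 60.2] | 56 [57.6 59.  61.2] | 60 [57.8 58.9 60. ] | 64 [57.4 58.7 59.9] | 68 [53.9 55.7 55.7] | 72 [45.9 48.1 49.6] | 76 [43. 48. 51.] | 80 [33.9 46.3 49.4] | 84 [36.3 45.9 49.4] | 88 [31.5 45.6 48.1] | 92 [42.3 51.7 54.3] | 96 [52.  53.7 54.9] | 100 [52.2 53.6 54.3] | 104 [49.  50.  50.3] | 108 [45.5 45.9 46.1] | 112 [31.5 44.9 46.3] | 116 [32.5 44.4 48.2] | 120 [31.3 32.5 34.3] | 124 [27.9 28.9 30. ] | 128 [11.6 11.6 11.6] | ((0.4821624755859375, 0.13706207275390625), (89.71088409423828, 259.0831604003906), 89.85923767089844)
```

View pics/v.png

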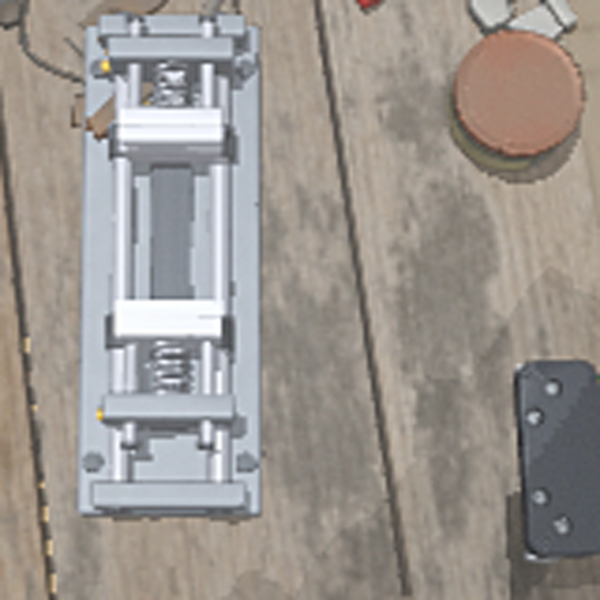

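The picture shows the near jaw around (168,318) and the far jaw around (170,130). From depth the lips are at about -27 and +50 mm in the vice frame, so the carriage is offset about +11.5 mm. I can't tilt the tool, so I'll tilt the board in the pads by bearing it gently on the near jaw's top edge. First I carry it over.

```bash
python3 -m pendant '[{"jaw":1,"xyz":[0,0,0],"yaw":0.032},{"jaw":1,"xyz":[0.017,-0.031,0],"yaw":0},{"jaw":1,"xyz":[0.017,-0.031,0],"yaw":0},{"jaw":1,"xyz":[0.017,-0.031,0],"yaw":0},{"jaw":1,"xyz":[0.017,-0.031,0],"yaw":0},{"jaw":1,"xyz":[0.017,-0.031,0],"yaw":0},{"jaw":1,"xyz":[0.017,-0.031,0],"yaw":0},{"jaw":1,"xyz":[0.017,-0.031,0],"yaw":0}]' 
python3 -m pendant '[{"jaw":1,"xyz":[0,0,0.02],"yaw":0},{"jaw":1,"xyz":[0,0,0.02],"yaw":0},{"jaw":1,"xyz":[0,0,0],"yaw":0},{"jaw":1,"xyz":[0,0,0],"yaw":0},{"jaw":1,"xyz":[0,0,0],"yaw":0},{"jaw":1,"xyz":[0,0,0],"yaw":0},{"jaw":1,"xyz":[0,0,0],"yaw":0},{"jaw":1,"xyz":[0,0,0],"yaw":0}]'
cat >> h.py <<'E'
MID=np.array([0.6056,-0.0169]);A=0.027
def vf(P):
    d=P[:,:2]-MID; return np.c_[d@[np.cos(A),np.sin(A)],d@[-np.sin(A),np.cos(A)],P[:,2]]*1000
def board(cam,n=None,crop=None):
    c=read_camera(cam); hsv=cv2.cvtColor(c['frame'],cv2.COLOR_RGB2HSV)
    g=(hsv[:,:,0]>50)&(hsv[:,:,0]<85)&(hsv[:,:,1]>90)
    Q=vf(cloud(c,g)); k=(abs(Q[:,0])<110)&(abs(Q[:,1])<60)&(Q[:,2]>20)&(Q[:,2]<160); Q=Q[k]
    if len(Q)>20:
        f=np.polyfit(Q[:,0],Q[:,2],1); r=Q[:,2]-np.polyval(f,Q[:,0]); Q=Q[abs(r)<4]
        A_=np.c_[Q[:,:2],np.ones(len(Q))]; s=np.linalg.lstsq(A_,Q[:,2],rcond=None)[0]
        rc=cv2.minAreaRect(Q[:,:2].astype(np.float32))
        print(cam,len(Q),'x',np.percentile(Q[:,0],[.5,99.5]),'y',np.percentile(Q[:,1],[.5,99.5]),'slope',s[:2],'z0',s[2],rc)
    if n:
        u0,u1,v0,v1=crop; im=c['frame'][v0:v1,u0:u1]; f=min(800/im.shape[1],600/im.shape[0]); cv2.imwrite(f'pics/{n}.png',cv2.resize(im,None,fx=f,fy=f,interpolation=cv2.INTER_CUBIC)[:,:,::-1])
    return c
E
python3 - <<'E'
from h import *
tool(); board('top'); board('side','s1',(240,440,180,290)); board('wrist')
E
```

```text
t: 7.25
eef_pos: [0.6032, -0.0159, 0.1385]
eef_rot: [0.0, 1.0, 0.013, -0.0]
wrist_force: [1.1, 0.5, -2.1]
width: 0.0135
gripper_force: 20.0
t: 8.25
eef_pos: [0.603, -0.017, 0.0992]
eef_rot: [-0.0, 1.0, 0.014, 0.0]
wrist_force: [-0.3, 0.4, -1.6]
width: 0.0138
gripper_force: 20.0
tcp [ 0.603  -0.017   0.0992] ang 0.027648978056423912 z [ 0.0003  0.0001 -1.    ] F [-0.3247  0.3964 -1.5663] M [ 0.0381 -0.0685  0.0187] w 0.013792004285070223 gf 19.99972254037857 t 8.25
wrist 2392 x [-24.2898  44.9138] y [-29.85    29.1444] slope [0.0022 0.0016] z0 80.27871028123135 ((-3.3822288513183594, -0.3137187957763672), (97.66293334960938, 59.44166564941406), 0.04186062514781952)
```

View pics/s1.png

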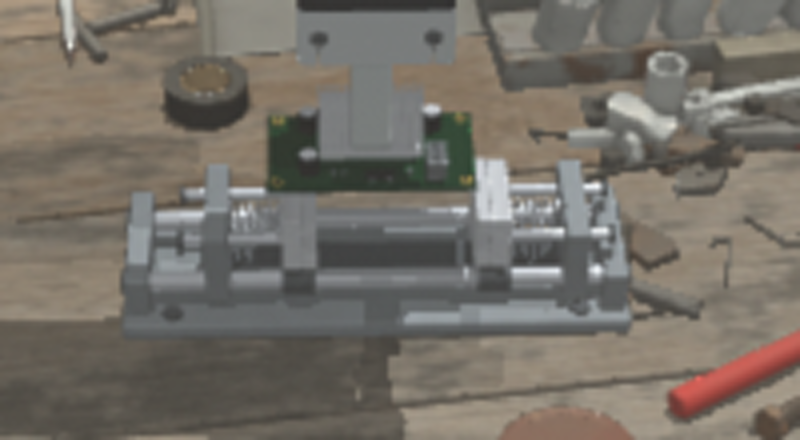

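The board is level in the pads (image (370,150)) and spans the gap, with its near end over the near jaw. I'll lower it gently onto the near jaw's top.

```bash
python3 -m pendant '[{"jaw":1,"xyz":[0,0,0.009],"yaw":0},{"jaw":1,"xyz":[0,0,0.009],"yaw":0},{"jaw":1,"xyz":[0,0,0.001],"yaw":0},{"jaw":1,"xyz":[0,0,0.001],"yaw":0},{"jaw":1,"xyz":[0,0,0.001],"yaw":0},{"jaw":1,"xyz":[0,0,0.001],"yaw":0},{"jaw":1,"xyz":[0,0,0],"yaw":0},{"jaw":1,"xyz":[0,0,0],"yaw":0}]'
python3 -m pendant '[{"jaw":1,"xyz":[0,0,0.001],"yaw":0},{"jaw":1,"xyz":[0,0,0],"yaw":0},{"jaw":1,"xyz":[0,0,0.001],"yaw":0},{"jaw":1,"xyz":[0,0,0],"yaw":0},{"jaw":1,"xyz":[0,0,0.0005],"yaw":0},{"jaw":1,"xyz":[0,0,0],"yaw":0},{"jaw":1,"xyz":[0,0,0],"yaw":0},{"jaw":1,"xyz":[0,0,0],"yaw":0}]'
sed -i 's/hsv\[:,:,1\]>90/hsv[:,:,1]>60/; s/>50)&(hsv\[:,:,0\]<85/>45)\&(hsv[:,:,0]<90/' h.py
python3 - <<'E'
from h import *
tool();  board('side'); board('wrist')
E
```

```text
t: 9.4
eef_pos: [0.6033, -0.017, 0.0778]
eef_rot: [-0.0, 1.0, 0.014, 0.001]
wrist_force: [-1.1, -0.5, 6.5]
width: 0.0139
gripper_force: 20.0
t: 10.4
eef_pos: [0.6049, -0.017, 0.0759]
eef_rot: [0.0, 1.0, 0.014, 0.002]
wrist_force: [0.6, -0.4, 6.0]
width: 0.0137
gripper_force: 20.0
tcp [ 0.6049 -0.017   0.0759] ang 0.02782154742706404 z [ 0.0041  0.     -1.    ] F [ 0.6127 -0.4328  6.0416] M [0.0718 0.1246 0.0102] w 0.013733656171187542 gf 20.00095009803772 t 10.4
side 102 x [-49.8861  46.5878] y [-27.4653  27.7381] slope [-0.0599  0.0017] z0 58.016716883789584 ((-0.2623558044433594, -2.6000518798828125), (95.55410766601562, 57.79411315917969), 5.740511894226074)
wrist 7729 x [-49.8608  46.9402] y [-29.888   29.1284] slope [-0.0599  0.0002] z0 57.44378505185963 ((-1.8857765197753906, -0.35887908935546875), (98.5328369140625, 59.6810302734375), 0.1359235942363739)
```

It pivots as planned, slope now -0.06 at about 8 N. I'll lighten the grip to 12 N and continue.

```bash
python3 -m pendant '[{"jaw":1,"xyz":[0,0,0],"yaw":0},{"jaw":1,"xyz":[0,0,0.001],"yaw":0},{"jaw":1,"xyz":[0,0,0],"yaw":0},{"jaw":1,"xyz":[0,0,0.001],"yaw":0},{"jaw":1,"xyz":[0,0,0],"yaw":0},{"jaw":1,"xyz":[0,0,0.001],"yaw":0},{"jaw":1,"xyz":[0,0,0],"yaw":0},{"jaw":1,"xyz":[0,0,0],"yaw":0}]' 12
python3 - <<'E'
from h import *
tool();  board('wrist')
E
```

```text
t: 11.5
eef_pos: [0.6042, -0.017, 0.0721]
eef_rot: [0.0, 1.0, 0.014, 0.001]
wrist_force: [2.2, 0.6, 5.3]
width: 0.0139
gripper_force: 12.0
tcp [ 0.6042 -0.017   0.0721] ang 0.027848897701017686 z [ 0.0026 -0.0001 -1.    ] F [2.2342 0.6407 5.3102] M [ 0.0776 -0.4508 -0.0054] w 0.013901378900359758 gf 12.000465095043182 t 11.5
wrist 7321 x [-47.0116  44.145 ] y [-29.9027  29.1681] slope [-0.1701  0.0003] z0 53.81252367963593 ((-1.9533615112304688, -0.47481727600097656), (92.7212905883789, 59.5030403137207), 0.1795828938484192)
```

Tilt is 9.7° with the far end at groove height (about 46 mm). I'll grip firmer and move forward into the far groove.

```bash
python3 -m pendant '[{"jaw":1,"xyz":[0,0,-0.0005],"yaw":0},{"jaw":1,"xyz":[0.0015,0,0],"yaw":0},{"jaw":1,"xyz":[0.0015,0,0],"yaw":0},{"jaw":1,"xyz":[0.0015,0,0],"yaw":0},{"jaw":1,"xyz":[0.0015,0,0],"yaw":0},{"jaw":1,"xyz":[0.0015,0,0],"yaw":0},{"jaw":1,"xyz":[0.0015,0,0],"yaw":0},{"jaw":1,"xyz":[0,0,0],"yaw":0}]' 20
python3 - <<'E'
from h import *
tool();  board('wrist'); board('side','s2',(280,400,190,280))
E
```

```text
t: 12.55
eef_pos: [0.6097, -0.0168, 0.0711]
eef_rot: [-0.0, 1.0, 0.014, -0.002]
wrist_force: [-0.7, 0.8, -0.1]
width: 0.0138
gripper_force: 20.0
tcp [ 0.6097 -0.0168  0.0711] ang 0.027648567305460135 z [-0.0046  0.     -1.    ] F [-0.7414  0.7937 -0.1442] M [ 0.0099  0.3327 -0.046 ] w 0.013797244356384143 gf 20.000072121620178 t 12.55
wrist 6324 x [-41.3429  47.6695] y [-29.8921  29.2252] slope [-0.1906  0.0003] z0 53.71092975507716 ((3.219463348388672, -0.31184959411621094), (59.659305572509766, 91.15174102783203), 89.96903228759766)
side 82 x [-45.8983  47.2342] y [-28.752  25.168] slope [-0.1929  0.0066] z0 54.466701446824764 ((0.7237586975097656, -1.7143726348876953), (93.26055908203125, 54.0836067199707), 0.006687680725008249)
```

View pics/s2.png

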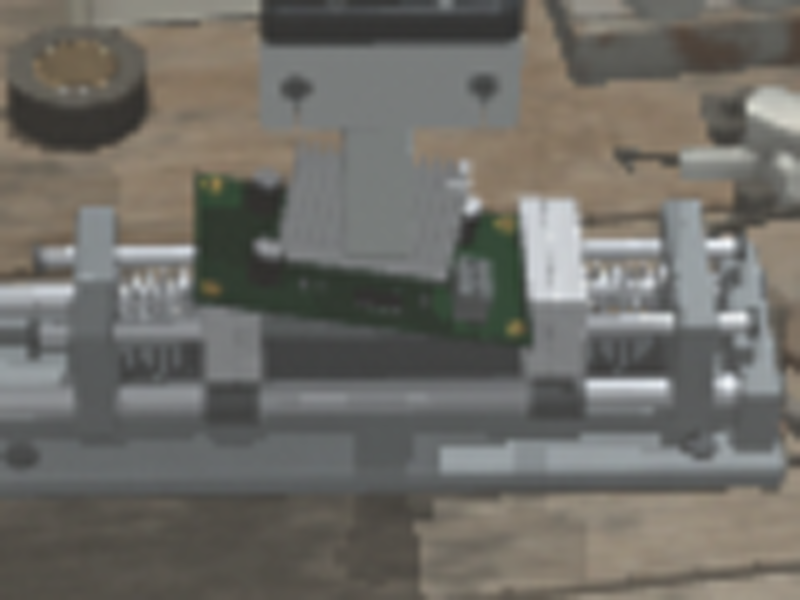

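The far end is entering the far groove at (525,290), and the near end is raised above the near jaw (200,240). I'll continue forward.

```bash
python3 -m pendant '[{"jaw":1,"xyz":[0.0015,0,0],"yaw":0},{"jaw":1,"xyz":[0.0015,0,0],"yaw":0},{"jaw":1,"xyz":[0.0015,0,0],"yaw":0},{"jaw":1,"xyz":[0.0015,0,0],"yaw":0},{"jaw":1,"xyz":[0.0015,0,0],"yaw":0},{"jaw":1,"xyz":[0.0015,0,0],"yaw":0},{"jaw":1,"xyz":[0,0,0],"yaw":0},{"jaw":1,"xyz":[0,0,0],"yaw":0}]' 20
python3 - <<'E'
from h import *
tool();  board('wrist')
E
```

```text
t: 13.65
eef_pos: [0.6204, -0.0165, 0.0718]
eef_rot: [-0.0, 1.0, 0.014, -0.001]
wrist_force: [-3.1, -0.8, -1.9]
width: 0.0138
gripper_force: 20.0
tcp [ 0.6204 -0.0165  0.0718] ang 0.02772930225213069 z [-0.0011  0.0001 -1.    ] F [-3.0852 -0.8138 -1.913 ] M [0.0367 0.8823 0.0642] w 0.013796627270618445 gf 19.999955892562866 t 13.65
wrist 4370 x [-30.7369  58.9805] y [-29.902   29.3215] slope [-0.187  -0.0006] z0 56.40822719475278 ((14.099590301513672, -0.31233978271484375), (59.87416458129883, 91.21025085449219), 89.91845703125)
```

```bash
python3 -m pendant '[{"jaw":1,"xyz":[0.0015,0,0],"yaw":0},{"jaw":1,"xyz":[0.0015,0,0],"yaw":0},{"jaw":1,"xyz":[0.0015,0,0],"yaw":0},{"jaw":1,"xyz":[0.0015,0,0],"yaw":0},{"jaw":1,"xyz":[0.001,0,0],"yaw":0},{"jaw":1,"xyz":[0.001,0,0],"yaw":0},{"jaw":1,"xyz":[0,0,0],"yaw":0},{"jaw":1,"xyz":[0,0,0],"yaw":0}]' 20
python3 - <<'E'
from h import *
tool();  board('wrist'); board('side','s3',(280,400,190,280))
E
```

```text
t: 14.7
eef_pos: [0.6278, -0.0162, 0.0718]
eef_rot: [-0.0, 1.0, 0.014, -0.001]
wrist_force: [-6.8, 0.4, -0.1]
width: 0.0142
gripper_force: 20.0
tcp [ 0.6278 -0.0162  0.0718] ang 0.027766884840816467 z [-0.0024  0.0001 -1.    ] F [-6.8482  0.4087 -0.126 ] M [0.0521 1.4836 0.0585] w 0.014177579211064294 gf 20.000224113464355 t 14.7
wrist 4367 x [-23.3704  66.367 ] y [-29.8678  29.3416] slope [-0.189   0.0009] z0 57.867417458085164 ((21.399581909179688, -0.2140216827392578), (59.62578201293945, 91.5323715209961), 89.86485290527344)
side 53 x [-29.5363  62.8555] y [-29.1399  25.0966] slope [-0.183  -0.0089] z0 58.07581525563318 ((17.13306427001953, -2.02532958984375), (53.95491409301758, 94.54391479492188), 89.77862548828125)
```

View pics/s3.png

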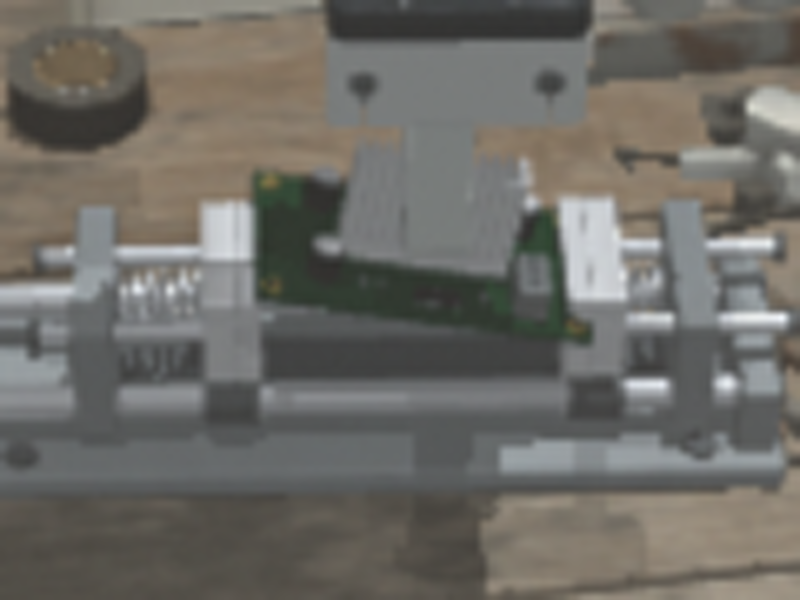

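The far jaw is pushed in about 12 mm and the near end is right at the near lip (255,230). A little more push is needed, so I'll average the force readings.

```bash
python3 -m pendant '[{"jaw":1,"xyz":[0.001,0,0],"yaw":0},{"jaw":1,"xyz":[0.001,0,0],"yaw":0},{"jaw":1,"xyz":[0.0005,0,0],"yaw":0},{"jaw":1,"xyz":[0,0,0],"yaw":0},{"jaw":1,"xyz":[0,0,0],"yaw":0},{"jaw":1,"xyz":[0,0,0],"yaw":0},{"jaw":1,"xyz":[0,0,0],"yaw":0},{"jaw":1,"xyz":[0,0,0],"yaw":0}]' 20
cat >> h.py <<'E'
def avg(n=6):
    f=[]
    for i in range(n): read_camera('top'); f.append(read_state()['wrist_force'])
    print('avgF',np.mean(f,0),'sd',np.std(f,0))
def jaws():
    c=read_camera('top'); Q=vf(cloud(c,np.ones((480,640),bool)))
    k=(abs(Q[:,1])<26)&(Q[:,2]>56)&(Q[:,2]<61.5)
    for lo,hi in((-70,-10),(30,95)):
        q=Q[k&(Q[:,0]>lo)&(Q[:,0]<hi)]; print('jaw',np.percentile(q[:,0],[3,50,97]) if len(q) else None,len(q))
E
python3 - <<'E'
from h import *
tool(); avg(); board('wrist'); jaws()
E
```

```text
t: 15.8
eef_pos: [0.6299, -0.0162, 0.0718]
eef_rot: [-0.0, 1.0, 0.014, -0.002]
wrist_force: [-7.0, -1.0, 0.7]
width: 0.0137
gripper_force: 20.0
tcp [ 0.6299 -0.0162  0.0718] ang 0.027709174235570018 z [-0.0032  0.0001 -1.    ] F [-6.989  -0.966   0.7256] M [0.0361 1.7303 0.0038] w 0.013673307382442025 gf 20.0002983212471 t 15.8
avgF [-7.2126 -0.2213  1.8415] sd [0.6268 0.642  0.1813]
wrist 4287 x [-21.2326  68.3156] y [-29.8687  29.3359] slope [-0.1895  0.0006] z0 58.253961119559946 ((23.66588592529297, -0.260772705078125), (59.5888557434082, 90.87052917480469), 89.98403930664062)
jaw [-46.2494 -40.7445 -29.9632] 42
jaw None 0
```

```bash
python3 -m pendant '[{"jaw":1,"xyz":[0,0,0.0008],"yaw":0},{"jaw":1,"xyz":[0,0,0.0008],"yaw":0},{"jaw":1,"xyz":[0,0,0.0008],"yaw":0},{"jaw":1,"xyz":[0,0,0.0008],"yaw":0},{"jaw":1,"xyz":[0,0,0],"yaw":0},{"jaw":1,"xyz":[0,0,0],"yaw":0},{"jaw":1,"xyz":[0,0,0],"yaw":0},{"jaw":1,"xyz":[0,0,0],"yaw":0}]' 20
python3 - <<'E'
from h import *
tool(); avg(4); board('wrist')
E
```

```text
t: 17.2
eef_pos: [0.6313, -0.0162, 0.07]
eef_rot: [-0.0, 1.0, 0.014, -0.0]
wrist_force: [-8.1, 0.1, 7.9]
width: 0.0137
gripper_force: 20.0
tcp [ 0.6313 -0.0162  0.07  ] ang 0.027692816784426647 z [-0.0001  0.0002 -1.    ] F [-8.0776  0.1465  7.8599] M [0.0832 1.5727 0.0259] w 0.01374936948584958 gf 20.00119060277939 t 17.2
avgF [-7.7287  0.0095  7.8242] sd [0.1202 0.2755 0.4115]
wrist 4373 x [-20.0747  69.9418] y [-29.9269  29.2345] slope [-0.1805 -0.0002] z0 56.5446148261832 ((24.850749969482422, -0.27903175354003906), (59.667476654052734, 91.49236297607422), 89.86321258544922)
```

The near end (bottom about 60 mm) is clear of the jaw. The load is friction in the grip, so I'll lighten it to 14 N and lower further.

```bash
python3 -m pendant '[{"jaw":1,"xyz":[0,0,0],"yaw":0},{"jaw":1,"xyz":[0,0,0.0005],"yaw":0},{"jaw":1,"xyz":[0,0,0.0005],"yaw":0},{"jaw":1,"xyz":[0,0,0.0005],"yaw":0},{"jaw":1,"xyz":[0,0,0],"yaw":0},{"jaw":1,"xyz":[0,0,0],"yaw":0},{"jaw":1,"xyz":[0,0,0],"yaw":0},{"jaw":1,"xyz":[0,0,0],"yaw":0}]' 14
python3 - <<'E'
from h import *
tool(); avg(4); board('wrist'); board('side','s4',(280,400,190,280))
E
```

```text
t: 18.45
eef_pos: [0.631, -0.0163, 0.0682]
eef_rot: [-0.0, 1.0, 0.014, -0.0]
wrist_force: [-8.0, 0.6, 7.0]
width: 0.0141
gripper_force: 14.0
tcp [ 0.631  -0.0163  0.0682] ang 0.02763654894668154 z [-0.0007  0.0002 -1.    ] F [-8.0366  0.6161  6.9809] M [0.1039 1.6662 0.0611] w 0.014127622924128702 gf 14.000724256038666 t 18.45
avgF [-7.2327  0.0385  6.6644] sd [0.6578 0.524  0.4884]
wrist 4270 x [-21.0849  69.2827] y [-29.8264  29.2654] slope [-0.1473 -0.0001] z0 54.14215525664543 ((24.217384338378906, -0.36699485778808594), (92.24940490722656, 59.66733169555664), 0.4674665331840515)
side 58 x [-25.608   66.9148] y [-27.381   28.7655] slope [-0.1458 -0.0035] z0 54.471860618582404 ((21.47110366821289, 0.8405170440673828), (53.6549186706543, 96.94696807861328), 86.85144805908203)
```

View pics/s4.png

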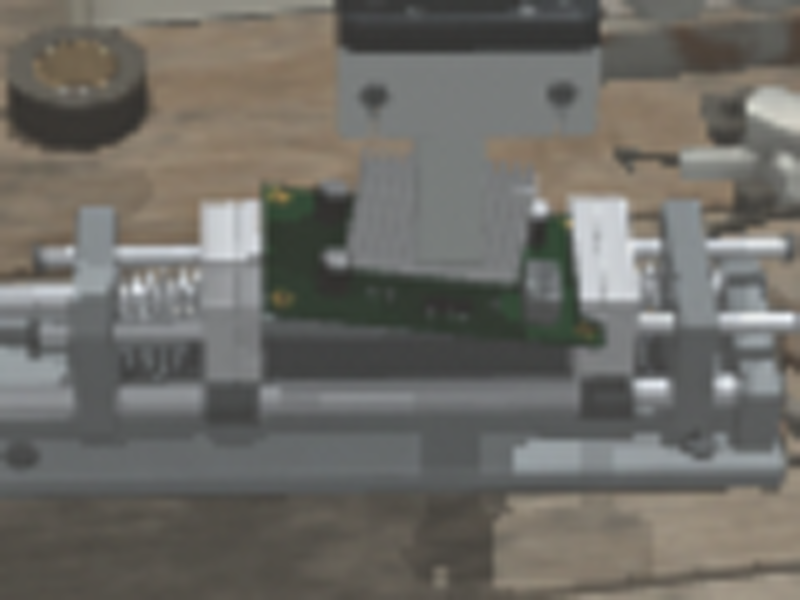

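The near end (262,240) is just clearing the near lip as it comes down. I'll add a little forward push and keep lowering.

```bash
python3 -m pendant '[{"jaw":1,"xyz":[0.0008,0,0],"yaw":0},{"jaw":1,"xyz":[0.0004,0,0.0004],"yaw":0},{"jaw":1,"xyz":[0,0,0.0005],"yaw":0},{"jaw":1,"xyz":[0,0,0.0005],"yaw":0},{"jaw":1,"xyz":[0,0,0.0005],"yaw":0},{"jaw":1,"xyz":[0,0,0],"yaw":0},{"jaw":1,"xyz":[0,0,0],"yaw":0},{"jaw":1,"xyz":[0,0,0],"yaw":0}]' 14
python3 - <<'E'
from h import *
tool(); avg(4); board('wrist')
E
```

```text
t: 19.75
eef_pos: [0.6319, -0.0162, 0.0662]
eef_rot: [-0.0, 1.0, 0.014, -0.001]
wrist_force: [-8.7, 0.2, 6.3]
width: 0.0134
gripper_force: 14.0
tcp [ 0.6319 -0.0162  0.0662] ang 0.02767836877846717 z [-0.0012  0.0002 -1.    ] F [-8.6679  0.1877  6.311 ] M [ 0.0762  1.7984 -0.0016] w 0.013440604244421683 gf 14.000755995512009 t 19.75
avgF [-7.8505  0.3057  6.3615] sd [0.6468 0.9261 0.3051]
wrist 4135 x [-18.0165  70.2305] y [-29.8424  29.2392] slope [-0.1105  0.0002] z0 51.62666292238687 ((24.998680114746094, -0.3673553466796875), (92.39315795898438, 59.436378479003906), 0.07153905183076859)
```

```bash
python3 -m pendant '[{"jaw":1,"xyz":[0,0,0.0005],"yaw":0},{"jaw":1,"xyz":[-0.0003,0,0.0005],"yaw":0},{"jaw":1,"xyz":[-0.0003,0,0.0005],"yaw":0},{"jaw":1,"xyz":[0,0,0.0005],"yaw":0},{"jaw":1,"xyz":[0,0,0.0003],"yaw":0},{"jaw":1,"xyz":[0,0,0],"yaw":0},{"jaw":1,"xyz":[0,0,0],"yaw":0},{"jaw":1,"xyz":[0,0,0],"yaw":0}]' 14
python3 - <<'E'
from h import *
tool(); avg(4); board('wrist'); board('side','s5',(280,400,190,280))
E
```

```text
t: 21.0
eef_pos: [0.6315, -0.0162, 0.0639]
eef_rot: [-0.0, 1.0, 0.014, -0.001]
wrist_force: [-8.4, -0.0, 7.1]
width: 0.0138
gripper_force: 14.0
tcp [ 0.6315 -0.0162  0.0639] ang 0.027662638222609084 z [-0.001   0.0002 -1.    ] F [-8.4117 -0.0304  7.0958] M [0.0981 1.7102 0.0632] w 0.01382789545107817 gf 14.000731855630875 t 21.0
avgF [-7.3712  0.1568  6.5202] sd [0.4144 0.4348 0.1262]
wrist 4093 x [-20.3254  69.655 ] y [-29.8825  29.2252] slope [-0.0672  0.0006] z0 48.49242858896332 ((23.60308837890625, -0.36379432678222656), (93.47827911376953, 59.66564178466797), 0.08157208561897278)
side 57 x [-26.2877  62.5348] y [-30.5666  27.5396] slope [-0.07   -0.0162] z0 48.87565039530771 ((18.055892944335938, -1.6322135925292969), (58.06023406982422, 89.00365447998047), 89.34346008300781)
```

View pics/s5.png

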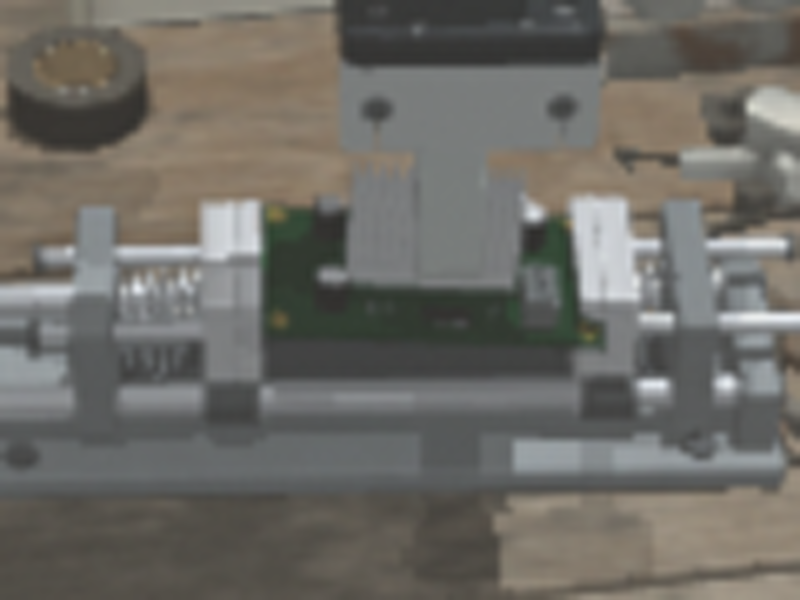

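The near end (265,265) is now behind the lip, below the jaw top. I'll lower it to nearly level, then ease back.

```bash
python3 -m pendant '[{"jaw":1,"xyz":[0,0,0.0005],"yaw":0},{"jaw":1,"xyz":[-0.0003,0,0.0005],"yaw":0},{"jaw":1,"xyz":[-0.0003,0,0.0005],"yaw":0},{"jaw":1,"xyz":[-0.0003,0,0.0005],"yaw":0},{"jaw":1,"xyz":[0,0,0.0003],"yaw":0},{"jaw":1,"xyz":[0,0,0],"yaw":0},{"jaw":1,"xyz":[0,0,0],"yaw":0},{"jaw":1,"xyz":[0,0,0],"yaw":0}]' 14
python3 - <<'E'
from h import *
tool(); avg(3); board('wrist')
E
```

```text
t: 22.3
eef_pos: [0.6307, -0.0162, 0.0616]
eef_rot: [-0.0, 1.0, 0.014, -0.0]
wrist_force: [-7.5, -0.1, 5.9]
width: 0.0138
gripper_force: 14.0
tcp [ 0.6307 -0.0162  0.0616] ang 0.027670998223309873 z [-0.0007  0.0002 -1.    ] F [-7.5341 -0.0644  5.8636] M [0.0562 1.5501 0.0419] w 0.013751237036438957 gf 14.000696539878845 t 22.3
avgF [-6.9594 -0.2503  6.3269] sd [0.1282 0.1099 0.3158]
wrist 4229 x [-21.7865  68.8032] y [-29.8831  29.2603] slope [-0.0224  0.0008] z0 45.3303572827346 ((22.232192993164062, -0.3758735656738281), (94.77201843261719, 59.66419982910156), 0.1834762543439865)
```

Nearly level, with the near end at groove height. Easing back now.

```bash
python3 -m pendant '[{"jaw":1,"xyz":[-0.001,0,0],"yaw":0},{"jaw":1,"xyz":[-0.001,0,0],"yaw":0},{"jaw":1,"xyz":[-0.001,0,-0.0003],"yaw":0},{"jaw":1,"xyz":[-0.001,0,-0.0003],"yaw":0},{"jaw":1,"xyz":[-0.001,0,-0.0003],"yaw":0},{"jaw":1,"xyz":[-0.001,0,0],"yaw":0},{"jaw":1,"xyz":[0,0,0],"yaw":0},{"jaw":1,"xyz":[0,0,0],"yaw":0}]' 14
python3 - <<'E'
from h import *
tool(); avg(3); board('wrist'); board('side','s6',(280,400,190,280))
E
```

```text
t: 23.5
eef_pos: [0.6252, -0.0164, 0.0619]
eef_rot: [-0.0, 1.0, 0.014, 0.0]
wrist_force: [-4.7, 0.2, 0.8]
width: 0.0139
gripper_force: 14.0
tcp [ 0.6252 -0.0164  0.0619] ang 0.02774748863174163 z [ 0.0001  0.     -1.    ] F [-4.6531  0.1804  0.774 ] M [-0.0234  1.1713 -0.0132] w 0.013867993596588687 gf 14.00022804737091 t 23.5
avgF [-5.2236  0.203   0.8515] sd [0.2668 0.2979 0.151 ]
wrist 4334 x [-27.4519  63.1182] y [-29.8697  29.2409] slope [-0.0228 -0.0007] z0 45.47314489845323 ((16.973350524902344, -0.3086509704589844), (94.33424377441406, 59.60347366333008), 0.19275398552417755)
side 51 x [-26.2855  56.1367] y [-28.71   26.106] slope [-0.0331  0.002 ] z0 46.16108284976902 ((14.894412994384766, -1.060211181640625), (55.04414367675781, 82.5206069946289), 89.7035903930664)
```

View pics/s6.png

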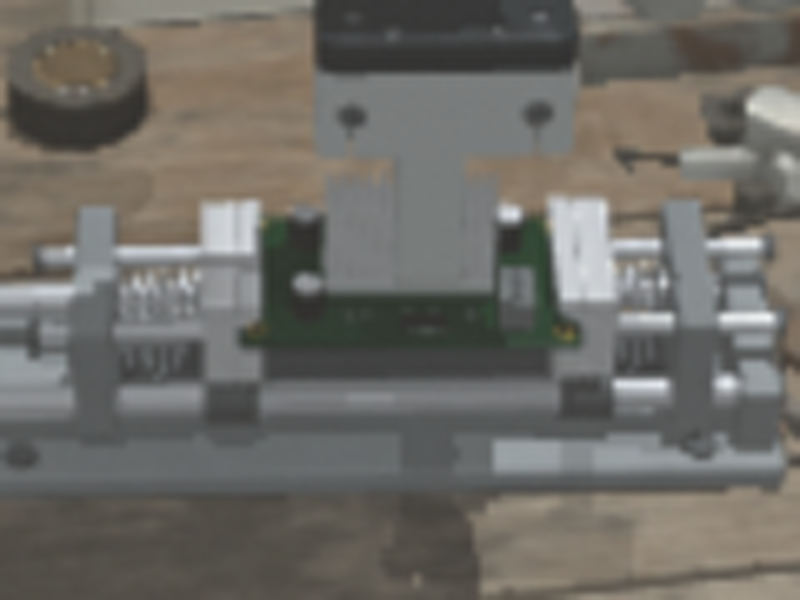

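The near end has entered the near groove, with the corner visible past the lip at (250,335). I'll keep easing until the push is gone.

```bash
python3 -m pendant '[{"jaw":1,"xyz":[-0.001,0,0],"yaw":0},{"jaw":1,"xyz":[-0.001,0,0],"yaw":0},{"jaw":1,"xyz":[-0.001,0,0],"yaw":0},{"jaw":1,"xyz":[-0.001,0,0],"yaw":0},{"jaw":1,"xyz":[-0.001,0,-0.0004],"yaw":0},{"jaw":1,"xyz":[-0.001,0,0],"yaw":0},{"jaw":1,"xyz":[0,0,0],"yaw":0},{"jaw":1,"xyz":[0,0,0],"yaw":0}]' 14
python3 - <<'E'
from h import *
tool(); avg(3); board('wrist')
E
```

```text
t: 24.75
eef_pos: [0.6196, -0.0165, 0.0621]
eef_rot: [0.0, 1.0, 0.014, 0.0]
wrist_force: [1.1, 0.5, -3.7]
width: 0.0138
gripper_force: 14.0
tcp [ 0.6196 -0.0165  0.0621] ang 0.02783051447350372 z [ 0.0008 -0.0001 -1.    ] F [ 1.0705  0.5111 -3.6674] M [ 0.0255 -0.3165  0.0432] w 0.013815956273394178 gf 13.999937921762466 t 24.75
avgF [ 1.0715  0.0236 -4.1494] sd [0.3154 0.2702 0.3596]
wrist 4222 x [-33.4749  57.2788] y [-29.9172  29.2149] slope [-0.0216 -0.    ] z0 45.509424403963436 ((10.956787109375, -0.3182353973388672), (94.45189666748047, 59.6381721496582), 0.02795962616801262)
```

Centred, but still 1.2° high at the near end. I'll press down lightly to seat it level.

```bash
python3 -m pendant '[{"jaw":1,"xyz":[0.0003,0,0.0004],"yaw":0},{"jaw":1,"xyz":[0,0,0.0004],"yaw":0},{"jaw":1,"xyz":[0,0,0.0004],"yaw":0},{"jaw":1,"xyz":[0,0,0.0004],"yaw":0},{"jaw":1,"xyz":[0,0,0],"yaw":0},{"jaw":1,"xyz":[0,0,0],"yaw":0},{"jaw":1,"xyz":[0,0,0],"yaw":0},{"jaw":1,"xyz":[0,0,0],"yaw":0}]' 10
python3 - <<'E'
from h import *
tool(); avg(3); board('wrist')
E
```

```text
t: 25.95
eef_pos: [0.6203, -0.0165, 0.0614]
eef_rot: [-0.0, 1.0, 0.014, 0.001]
wrist_force: [-0.3, -0.3, 4.4]
width: 0.014
gripper_force: 10.0
tcp [ 0.6203 -0.0165  0.0614] ang 0.027787390459836945 z [ 0.0019  0.0001 -1.    ] F [-0.2834 -0.2527  4.4145] M [ 0.0917 -0.1275  0.0826] w 0.013966798940816082 gf 10.000549703836441 t 25.95
avgF [0.4278 0.1659 5.5357] sd [0.1341 0.406  0.4484]
wrist 4203 x [-32.6382  58.5206] y [-29.9072  29.2471] slope [-0.0124  0.0003] z0 44.773334234780776 ((12.0302734375, -0.3913745880126953), (94.99143981933594, 59.65726089477539), 0.24985389411449432)
```

```bash
python3 -m pendant '[{"jaw":1,"xyz":[0,0,0.0004],"yaw":0},{"jaw":1,"xyz":[0,0,0.0004],"yaw":0},{"jaw":1,"xyz":[0,0,0.0002],"yaw":0},{"jaw":1,"xyz":[0,0,0],"yaw":0},{"jaw":1,"xyz":[0,0,0],"yaw":0},{"jaw":1,"xyz":[0,0,0],"yaw":0},{"jaw":1,"xyz":[0,0,0],"yaw":0},{"jaw":1,"xyz":[0,0,0],"yaw":0}]' 10
python3 - <<'E'
from h import *
tool(); avg(3); board('wrist')
E
```

```text
t: 27.15
eef_pos: [0.6205, -0.0166, 0.0608]
eef_rot: [-0.0, 1.0, 0.014, 0.001]
wrist_force: [-0.7, 0.7, 8.0]
width: 0.0134
gripper_force: 10.0
tcp [ 0.6205 -0.0166  0.0608] ang 0.027768738308881113 z [ 0.0025  0.0001 -1.    ] F [-0.6994  0.6797  8.0352] M [0.0661 0.0139 0.0592] w 0.013376856248437569 gf 10.00069409608841 t 27.15
avgF [-0.2724 -0.0864  7.5592] sd [0.4622 0.2696 0.2062]
wrist 4169 x [-32.6642  59.1633] y [-29.9241  29.2288] slope [-0.0026  0.0003] z0 44.14589144913674 ((12.001529693603516, -0.2956085205078125), (59.727725982666016, 96.00901794433594), 89.93636322021484)
```

Level now (slope -0.003), centred, and Fx is about 0. I'll take the downward load off, then open.

```bash
python3 -m pendant '[{"jaw":1,"xyz":[0,0,-0.0005],"yaw":0},{"jaw":1,"xyz":[0,0,-0.0005],"yaw":0},{"jaw":1,"xyz":[0,0,-0.0003],"yaw":0},{"jaw":1,"xyz":[0,0,0],"yaw":0},{"jaw":1,"xyz":[0,0,0],"yaw":0},{"jaw":1,"xyz":[0,0,0],"yaw":0},{"jaw":1,"xyz":[0,0,0],"yaw":0},{"jaw":1,"xyz":[0,0,0],"yaw":0}]' 5
python3 - <<'E'
from h import *
tool(); avg(3); board('wrist')
E
```

```text
t: 28.35
eef_pos: [0.6195, -0.0166, 0.0608]
eef_rot: [0.0, 1.0, 0.014, 0.0]
wrist_force: [0.2, -0.1, 3.7]
width: 0.0138
gripper_force: 5.0
tcp [ 0.6195 -0.0166  0.0608] ang 0.02774870699363277 z [ 0.0002 -0.     -1.    ] F [ 0.2193 -0.1412  3.7223] M [ 0.0026 -0.1269  0.0142] w 0.013841431981878111 gf 5.000399127602577 t 28.35
avgF [ 0.0679 -0.0724  3.8823] sd [0.3332 0.8461 0.5256]
wrist 4185 x [-33.5838  58.242 ] y [-29.9345  29.2131] slope [-0.0005  0.0005] z0 44.13740994245604 ((11.220905303955078, -0.45621681213378906), (59.669429779052734, 95.62181854248047), 89.94458770751953)
```

```bash
python3 -m pendant '[{"jaw":0.3,"xyz":[0,0,-0.0003],"yaw":0},{"jaw":0.3,"xyz":[0,0,0],"yaw":0},{"jaw":0.3,"xyz":[0,0,0],"yaw":0},{"jaw":0.3,"xyz":[0,0,0],"yaw":0},{"jaw":0.3,"xyz":[0,0,-0.005],"yaw":0},{"jaw":0.3,"xyz":[0,0,-0.01],"yaw":0},{"jaw":0.3,"xyz":[0,0,-0.02],"yaw":0},{"jaw":0.3,"xyz":[0,0,-0.03],"yaw":0}]'
python3 -m pendant '[{"jaw":0.3,"xyz":[0,0,-0.03],"yaw":0},{"jaw":0.3,"xyz":[0,0,-0.03],"yaw":0},{"jaw":0.3,"xyz":[-0.02,0,-0.01],"yaw":0},{"jaw":0.3,"xyz":[-0.03,0,0],"yaw":0},{"jaw":0.3,"xyz":[-0.03,0,0],"yaw":0},{"jaw":0.3,"xyz":[-0.02,0,0],"yaw":0},{"jaw":0.3,"xyz":[0,0,0],"yaw":0},{"jaw":0.3,"xyz":[0,0,0],"yaw":0}]'
python3 - <<'E'
from h import *
tool(); board('wrist'); board('side','s7',(280,400,190,280)); jaws()
E
```

```text
t: 29.55
eef_pos: [0.619, -0.0165, 0.1268]
eef_rot: [-0.0, 1.0, 0.014, -0.001]
wrist_force: [0.2, -0.2, -0.1]
width: 0.033
gripper_force: 0.0
t: 30.55
eef_pos: [0.5209, -0.0192, 0.1967]
eef_rot: [-0.0, 1.0, 0.014, 0.001]
wrist_force: [1.1, -0.5, -0.1]
width: 0.0327
gripper_force: 0.0
tcp [ 0.5209 -0.0192  0.1967] ang 0.027913119847727888 z [ 0.0022  0.     -1.    ] F [ 1.0619 -0.5431 -0.1155] M [ 0.0408  0.0504 -0.0352] w 0.032728786574517894 gf 0.0 t 30.55
wrist 5403 x [-37.0831  56.8992] y [-29.8691  29.0415] slope [-0.0015 -0.0002] z0 44.12527523411681 ((9.407978057861328, -0.48867225646972656), (99.34700012207031, 59.52046585083008), 0.03858000412583351)
side 140 x [-32.4962  51.2269] y [-29.6595  26.7196] slope [-0.0015 -0.0126] z0 44.52105506258114 ((9.381282806396484, -1.0363140106201172), (84.85677337646484, 57.70328903198242), 1.1433815956115723)
jaw None 0
jaw None 0
```

View pics/s7.png

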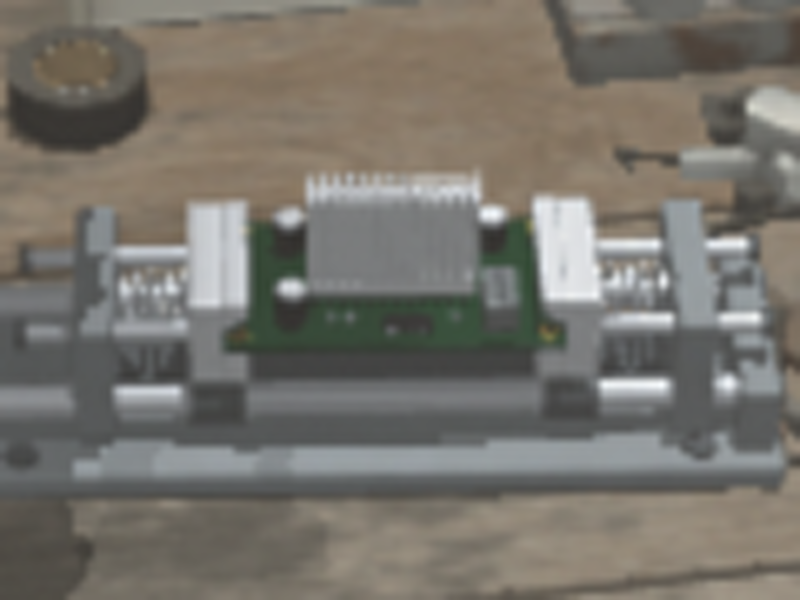

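The board sits level with both ends in the grooves (corners at (240,340) and (555,335)). Both jaws are pushed in equally and the gripper is clear.

```bash
python3 -c "from rig import *; print(job_done())"
```

```text
the job is handed in; nothing more can be done
None
```

The board is clipped into the vice, level and centred with both ends in the grooves; the gripper is clear and the job was handed in at about 31 s.

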